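# Touch-free drop dosing at the contact-angle instrument

## Task

Put a drop on the specimen: with the fingertips, gently push the contact-angle instrument's stage fully home under the needle, and only then point down at the touch-free switch with the blue ring, holding the fingertips just above the middle of its window, without touching it, for a good two seconds. Do not point at or touch the yellow or green switch, do not bump the dosing gantry, and grip, lift or shift nothing else on the bench.

Things in the scene. Friction and masses are not known exactly. Their poses are not given: they have to be found in the camera images.
- stage (a joint): travel of the specimen stage along its guide rail, m: 0 = fully drawn out towards the robot, 0.090 = fully home against the rubber-tipped end stop, with the specimen under the needle. It starts somewhere between 0 and 0.035, needs about 2 to 3 N to slide and stays where it is left.
- push_plate (a point): middle of the front face (towards the robot) of the stage's upright orange push plate: 60 mm wide, 8 mm thick, from 54 to 104 mm above the bench, this point at 79 mm. x along the rail, the way the stage is pushed home; y left; z up. In front of it lie only the rail and its 50 mm wide foot, top 52 mm above the bench. The specimen, a copper coupon, is 160 mm behind it along x.
- dosing_head: fixed gantry, 330 mm high: two black posts joined by steel rods hold an upright white syringe (26 mm across) with a needle whose tip is 114 mm above the bench. Origin on the bench below the needle, x along the rail away from the robot. The posts stand 80 mm behind the needle, 75 mm to its right and 85 mm to its left.
- dose_eye (a point): centre of the dark window on top of the blue-ringed switch, 28 mm above the bench; z up. It senses fingertips (the point midway between the two fingers) held above it: within 20 mm of the window's axis and up to 45 mm over the window. The pump starts at once and needs them there about two seconds without a break; longer does no harm.
- rinse_eye (a point): centre of the dark window on top of the yellow-ringed switch, 28 mm above the bench; z up. It senses fingertips (the point midway between the two fingers) held above it: within 20 mm of the window's axis and up to 45 mm over the window. It would rinse the syringe at once.
- snap_eye (a point): centre of the dark window on top of the green-ringed switch, 28 mm above the bench; z up. It senses fingertips (the point midway between the two fingers) held above it: within 20 mm of the window's axis and up to 45 mm over the window. It would take the picture at once.
- dose_switch: touch-free switch with a blue ring: a loose white round puck, 58 mm across, 24 mm high, about 180 g; on top the blue ring, 51 mm across, around a 22 mm dark window standing 4 mm proud. Origin at the centre of its underside.
- rinse_switch: touch-free switch with a yellow ring: a loose white round puck, 58 mm across, 24 mm high, about 180 g; on top the yellow ring, 51 mm across, around a 22 mm dark window standing 4 mm proud. Origin at the centre of its underside.
- snap_switch: touch-free switch with a green ring: a loose white round puck, 58 mm across, 24 mm high, about 180 g; on top the green ring, 51 mm across, around a 22 mm dark window standing 4 mm proud. Origin at the centre of its underside.
- vial: bystander: amber vial with a black cap, 28 mm across, 50 mm high; origin at its underside
- beaker: bystander: glass beaker, 68 mm across, 90 mm high; origin at its underside
- wash_bottle: bystander: white wash bottle, 70 mm across, 200 mm high; origin at its underside
- mouse: bystander: round grey computer mouse, 66 mm across, 35 mm high; origin at its underside
- tweezers: bystander: steel tweezers lying flat, 125 mm long, 8 mm high; origin at the middle, on the bench
- pencil: bystander: orange pencil lying flat, 185 mm long, 7 mm high; origin at the middle, on the bench

How it is judged:
By the outcome, as a careful person would: the job done as asked, in the order asked, and still so for the second after the job is handed in, with the robot touching nothing.
It also fails if it takes over 51 s, if anything falls off the work surface, if the arm or the gripper's body presses on something with over 40 N, if the wrist force passes 120 N, or if a joint passes its speed limit or range.

## Robot

A 6-joint arm with a two-finger parallel gripper is mounted at the origin on the work surface. World frame = base frame: x ahead of the robot, y to its left, z up, the work surface at z = 0. Lengths are in m, angles in degrees, forces in N, time in s.
With the tool pointing down it reaches from about 0.3 to 0.75 m from the base axis. Payload 8.5 kg.
Tool frame: the origin (TCP) lies midway between the tips of the shut fingers; the grasp point (between the pads) lies 19 mm behind it; y points along the fingers, x is the direction in which the jaws open and shut, and the axes are right-handed (so a half turn about y gives the same grasp; the last joint's range is limited). The gripper opens to 85 mm and grips with 20 to 120 N. Pads are 22 mm wide; open, the fingers measure 114 mm over their backs; the gripper's body (76 mm by 85 mm) begins 54 mm behind the grasp point. The pads swing forward as they close: fully open they stand 13 mm farther back than shut.
Start: joints at [53.382, 21.807, 74.336, -0, 83.858, -12.336], TCP at [0.226, 0.501, 0.231] pointing down, gripper open.
Joint ranges: [-178.18, 178.18], [-50.72, 133.34], [12.68, 142.11], [-81.47, 261.47], [9.98, 163.14], [-165.26, 165.26]. Speed limits (degrees/s): [136.94, 136.94, 180, 180, 180, 180].

## Interface

Orientations are given as a 3x3 rotation matrix whose columns are the frame's x, y, z axes.
In Python, from rig import env gives the robot as it stands.
- The arm moves only by the tool carry_out, never from a script. Its argument "plan" is a list of rows, each a list of 3 entries, a list of its own where there are three numbers: the shift along the tool's x, y, z in m, then the turn, a rotation vector about the tool's x, y, z in degrees, then the finger opening in m, from 0 to 0.0854. In form: [[[dx, dy, dz], [ax, ay, az], jaw], ...]. A call has 1 to 8 rows; each row shifts and turns the commanded pose from where the row before left it, along the tool's axes as they then stand; what a row does not reach is not made up. A row lasts 1/8 s, in which the tool goes at most 62.5 mm and 10.7 degrees, less where a joint would pass 70% of its speed; a pose out of reach is approached as far as the arm can. A call is refused whole if a number of a shift passes 0.0625 or a number of a turn 10.7, either way. A call with a gripper value outside its range is refused whole. The fingers move at their own pace and stop on an object; "force" is the grip in N (left out, the last holds). Time passes only in rows, so rows that do not move let the fingers close. It gives the time, the measured TCP pose, the force and the opening at its end, in the units of the state.
- env.observe(): the state, without advancing time (a new reading comes with each control period).
- env.get_image(name): name is "side" or "top"; returns a dict with "image" (384x512x3 uint8, red, green, blue), "vfov" (degrees; the focal length in pixels is half the picture's height over the tangent of half this angle, whatever the lens; pixels are square), "cx", "cy" (the principal point, pixels), "k1" (the pictures are not rectified: a ray, as slopes to the right and down, at radius r is drawn at 1 + k1 r^2 times it, then the intrinsics apply), "rvec" (rotation vector, rad) and "tvec" (3), from world to camera coordinates, as OpenCV has them. Camera axes: x right, y down, z forward; pixel columns grow to the right and rows downward; lengths in m; the calibration is good to about 2 mm. A picture is of the moment at which its call begins. There is no depth.
- env.close_job(): hands the job in, once; it reports no verdict.
Trained networks look in a picture, given as the dict that the camera call returned (one of the last four; its "shot" number tells which), for a name from the list of things; names that differ only in an ending like _2 or _b are one class to them, and where a whole thing is asked for, a point or a joint stands for the part that bears it (a point fixed in the world has none). Each returns a list of dicts, best first, with "conf" (0 to 1); they miss things now and then, are a little off and sometimes report something else, mostly with a low value. They report only what shows in the picture. A call takes as long as a camera call.
- env.outline_of(target, picture): "mask" (384x512 bool, what is visible of it) and "pixel" ([row, column] in pixels, amid what is visible of it).
The state is a dict: "time_s": time; "q": joint angles; "qvel": joint speeds; "joint_efforts": joint torques, N m; "position": TCP position; "tool_rot": TCP orientation; "ft_force": force on the tool from outside, world axes, zero at the start; "wrist_torque": the same for the moment, N m; "grip_width": finger opening in m.
Only numpy, scipy, OpenCV 4.12 (cv2) and the standard library are available. Lean on these libraries where they do the work, as an engineer would, in place of code of your own. Each camera call takes 0.05 s, during which the arm holds its last target.

## Working session

There is one attempt and no reset: what is moved stays moved. The work goes in short steps, Python scripts to look and compute and a tool call to move; the robot and the scene stay as the last step left them, time stands still between calls to the robot, and variables do not carry over. Pictures are saved under pics/ and viewed, and the job is handed in when it is done.

Besides the shell and the picture viewer there is one more tool, called as name([rows], argument=value, ...), one row to a line, values as JSON. carry_out: Moves the arm, as the interface text tells. Its arguments: {"type":"object","properties":{"plan":{"type":"array","items":{"type":"array"}},"force":{"type":"number"}},"required":["plan"]}

```bash
ls; mkdir -p pics; cat > h.py <<'E'
import numpy as np, cv2, pickle
from rig import env
def cam(p):
    h,w=p["image"].shape[:2]; f=h/2/np.tan(np.radians(p["vfov"])/2)
    K=np.array([[f,0,p["cx"]],[0,f,p["cy"]],[0,0,1.]]); D=np.array([p["k1"],0,0,0,0.])
    R=cv2.Rodrigues(np.array(p["rvec"],float))[0]; t=np.array(p["tvec"],float).reshape(3)
    return K,D,R,t
def proj(p,X):
    K,D,R,t=cam(p); return cv2.projectPoints(np.array(X,float).reshape(-1,1,3),cv2.Rodrigues(R)[0],t,K,D)[0].reshape(-1,2)
def ray(p,uv):
    K,D,R,t=cam(p); n=cv2.undistortPoints(np.array(uv,float).reshape(-1,1,2),K,D).reshape(-1,2)
    d=np.c_[n,np.ones(len(n))]@R; return -R.T@t,d
def atz(p,uv,z):
    o,d=ray(p,uv); return o+d*((z-o[2])/d[:,2])[:,None]
def save(p,n,s=1.5):
    cv2.imwrite("pics/"+n,cv2.resize(p["image"][:,:,::-1],None,fx=s,fy=s,interpolation=cv2.INTER_CUBIC))
E
python3 - <<'E'
from h import *
s=env.observe(); print({k:np.round(v,3).tolist() for k,v in s.items()})
for n in("side","top"):
    p=env.get_image(n); save(p,n+"0.png"); pickle.dump(p,open(n+"0.pkl","wb"))
    print(n,[p[k] for k in("vfov","cx","cy","k1")],-cam(p)[2].T@cam(p)[3])
    for t in["push_plate","stage","dosing_head","dose_switch","rinse_switch","snap_switch","vial","beaker","wash_bottle","mouse","tweezers","pencil"]:
        r=env.outline_of(t,p)
        pickle.dump(r,open(f"{n}0_{t}.pkl","wb"))
        print(t,[(round(a["conf"],2),np.round(a["pixel"]).tolist(),int(a["mask"].sum())) for a in r[:3]])
E
```

```text
pics
{'time_s': 0.0, 'q': [53.382, 21.84, 74.384, 0.002, 83.859, -12.337], 'qvel': [0.07, -0.003, 0.031, 0.024, 0.006, -0.036], 'joint_efforts': [0.0, -44.846, -23.128, -0.0, 0.005, 0.0], 'position': [0.226, 0.501, 0.231], 'tool_rot': [[0.411, -0.001, -0.912], [0.912, -0.001, 0.411], [-0.001, -1.0, 0.0]], 'ft_force': [-0.071, 0.165, -0.229], 'wrist_torque': [0.004, -0.032, 0.044], 'grip_width': 0.085}
side [47.51212758724045, 251.45848897496612, 189.83771865905118, -0.03683649461475925] [ 0.1075395  -1.02455378  0.75655974]
push_plate [(0.74, [146.0, 234.0], 869)]
stage [(0.76, [148.0, 232.0], 806)]
dosing_head [(0.61, [99.0, 290.0], 2045)]
dose_switch [(0.83, [263.0, 258.0], 434)]
rinse_switch [(0.64, [229.0, 252.0], 320), (0.42, [274.0, 324.0], 233), (0.17, [102.0, 290.0], 2156)]
snap_switch [(0.59, [240.0, 306.0], 392)]
vial [(0.61, [280.0, 325.0], 217)]
beaker [(0.8, [200.0, 344.0], 731), (0.45, [239.0, 308.0], 342)]
wash_bottle [(0.93, [250.0, 376.0], 1725)]
mouse [(0.6, [290.0, 202.0], 590)]
tweezers [(0.7, [231.0, 214.0], 180), (0.4, [226.0, 253.0], 358)]
pencil [(0.59, [209.0, 191.0], 85), (0.28, [266.0, 258.0], 445)]
top [50.82043692166913, 255.4046153160202, 192.40737442012275, -0.10637084717397732] [ 0.41335513 -0.08169951  1.1130853 ]
push_plate [(0.83, [179.0, 140.0], 2073)]
stage [(0.92, [183.0, 142.0], 1978), (0.52, [218.0, 336.0], 364)]
dosing_head [(0.66, [81.0, 128.0], 3075), (0.22, [273.0, 356.0], 456)]
dose_switch [(0.9, [216.0, 340.0], 332)]
rinse_switch [(0.88, [202.0, 289.0], 362), (0.18, [164.0, 326.0], 369)]
snap_switch [(0.63, [166.0, 328.0], 369)]
vial [(0.59, [172.0, 378.0], 119)]
beaker [(0.85, [102.0, 293.0], 588)]
wash_bottle [(0.59, [118.0, 379.0], 961)]
mouse [(0.73, [273.0, 357.0], 450)]
tweezers [(0.66, [226.0, 281.0], 46)]
pencil [(0.49, [244.0, 228.0], 92)]
```

View pics/side0.png

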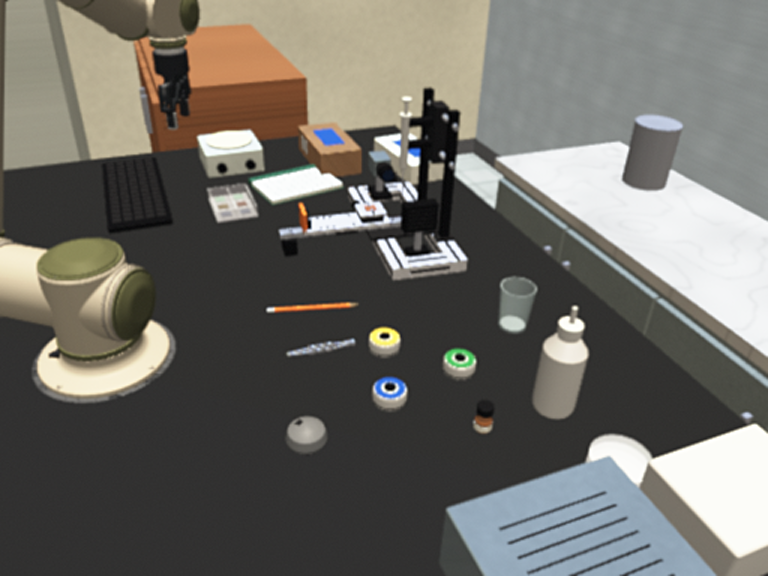

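View pics/top0.png

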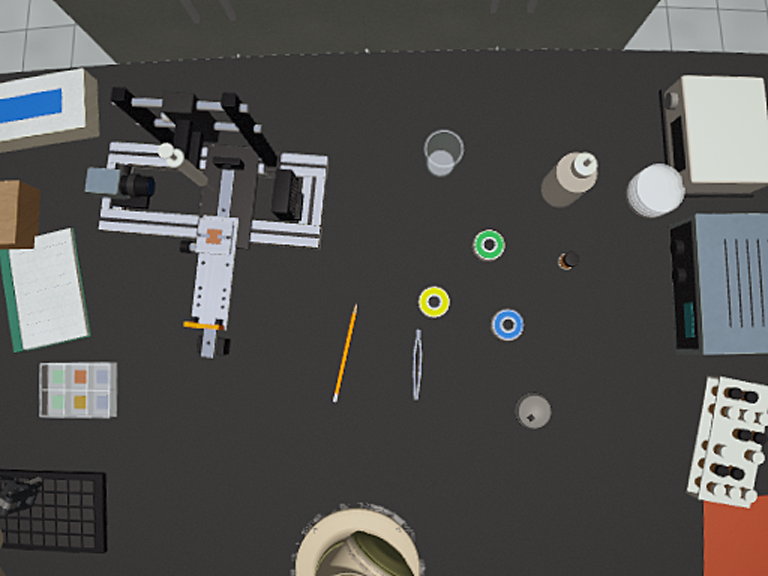

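The side and top pictures agree. In the top view (1.5x) the orange plate is at (203,325), the coupon at (213,237) and the gantry behind it. Blue is at (508,324), yellow at (434,302), green at (489,245). Next I'll measure them.

```bash
cat > m.py <<'E'
from h import *
def orange(p,box):
    hsv=cv2.cvtColor(p["image"],cv2.COLOR_RGB2HSV); m=((hsv[:,:,0]>5)&(hsv[:,:,0]<25)&(hsv[:,:,1]>150)&(hsv[:,:,2]>90))
    b=np.zeros_like(m); b[box[0]:box[1],box[2]:box[3]]=1; return m&b
E
python3 - <<'E'
from m import *
t=pickle.load(open("top0.pkl","rb")); s=pickle.load(open("side0.pkl","rb"))
for n,p in(("top",t),("side",s)):
    for k in("dose","rinse","snap"):
        r=pickle.load(open(f"{n}0_{k}_switch.pkl","rb"))[0]["mask"]
        # dark window: within mask bbox, dark pixels in the ring hull
        ys,xs=np.nonzero(r); y0,y1,x0,x1=ys.min(),ys.max(),xs.min(),xs.max()
        hsv=cv2.cvtColor(p["image"],cv2.COLOR_RGB2HSV)
        lo,hi={"dose":(100,125),"rinse":(22,38),"snap":(45,80)}[k]
        c=(hsv[:,:,0]>=lo)&(hsv[:,:,0]<=hi)&(hsv[:,:,1]>110)&(hsv[:,:,2]>80)
        b=np.zeros_like(c); b[y0-3:y1+4,x0-3:x1+4]=1; c&=b
        cs,_=cv2.findContours(c.astype(np.uint8),cv2.RETR_EXTERNAL,cv2.CHAIN_APPROX_NONE)
        pts=max(cs,key=len).reshape(-1,2)
        e=cv2.fitEllipse(cv2.convexHull(pts))
        print(n,k,np.round(e[0],1),e[1],"ring@z.024",np.round(atz(p,[e[0]],.0245),4), "hull diam",)
    if n=="top": m=orange(p,(205,228,110,160))
    else: m=orange(p,(130,160,190,215))
    ys,xs=np.nonzero(m); print(n,"plate",m.sum(),xs.min(),xs.max(),ys.min(),ys.max())
    r=cv2.minAreaRect(np.c_[xs,ys].astype(np.float32)); bx=cv2.boxPoints(r); print(bx.round(1)); print(np.round(atz(p,bx,.104),4))
    for k in ["vial","beaker","wash_bottle","mouse","tweezers","pencil"]:
        r=pickle.load(open(f"{n}0_{k}.pkl","rb"))[0]; print(k,np.round(atz(p,[r["pixel"][::-1]],.02),3))
p=t
im=cv2.resize(p["image"][130:250,60:230,::-1],None,fx=4.5,fy=4.5,interpolation=cv2.INTER_CUBIC); cv2.imwrite("pics/topcrop.png",im)
im=cv2.resize(s["image"][100:190,170:300,::-1],None,fx=6,fy=6,interpolation=cv2.INTER_CUBIC); cv2.imwrite("pics/sidecrop.png",im)
E
```

```text
top dose [338.6 216. ] (17.755699157714844, 18.4194278717041) ring@z.024 [[ 0.4413 -0.2791  0.0245]] hull diam
top rinse [289.1 200.9] (18.35239028930664, 18.440656661987305) ring@z.024 [[ 0.4845 -0.1469  0.0245]] hull diam
top snap [325.6 162.6] (17.239160537719727, 17.517494201660156) ring@z.024 [[ 0.5869 -0.2487  0.0245]] hull diam
top plate 87 122 148 214 219
[[121.7 217.3]
 [122.2 213.3]
 [148.3 216.4]
 [147.8 220.3]]
[[0.4452 0.2831 0.104 ]
 [0.4552 0.282  0.104 ]
 [0.4464 0.2138 0.104 ]
 [0.4365 0.215  0.104 ]]
vial [[ 0.558 -0.393  0.02 ]]
beaker [[ 0.759 -0.164  0.02 ]]
wash_bottle [[ 0.711 -0.403  0.02 ]]
mouse [[ 0.288 -0.324  0.02 ]]
tweezers [[ 0.417 -0.125  0.02 ]]
pencil [[0.371 0.019 0.02 ]]
side dose [259.5 257.5] (14.209593772888184, 19.46990203857422) ring@z.024 [[ 0.4414 -0.2748  0.0245]] hull diam
side rinse [256.  223.4] (11.724016189575195, 19.697811126708984) ring@z.024 [[ 0.4855 -0.1422  0.0245]] hull diam
side snap [306.2 237.7] (11.884002685546875, 18.345483779907227) ring@z.024 [[ 0.5878 -0.245   0.0245]] hull diam
side plate 78 199 204 135 152
[[198.6 135. ]
 [203.4 134.6]
 [205.1 151.8]
 [200.3 152.3]]
[[0.4441 0.2842 0.104 ]
 [0.4604 0.2826 0.104 ]
 [0.431  0.1612 0.104 ]
 [0.416  0.163  0.104 ]]
vial [[ 0.56  -0.396  0.02 ]]
beaker [[ 0.785 -0.117  0.02 ]]
wash_bottle [[ 0.737 -0.349  0.02 ]]
mouse [[ 0.279 -0.328  0.02 ]]
tweezers [[ 0.369 -0.129  0.02 ]]
pencil [[ 0.335 -0.008  0.02 ]]
```

View pics/topcrop.png

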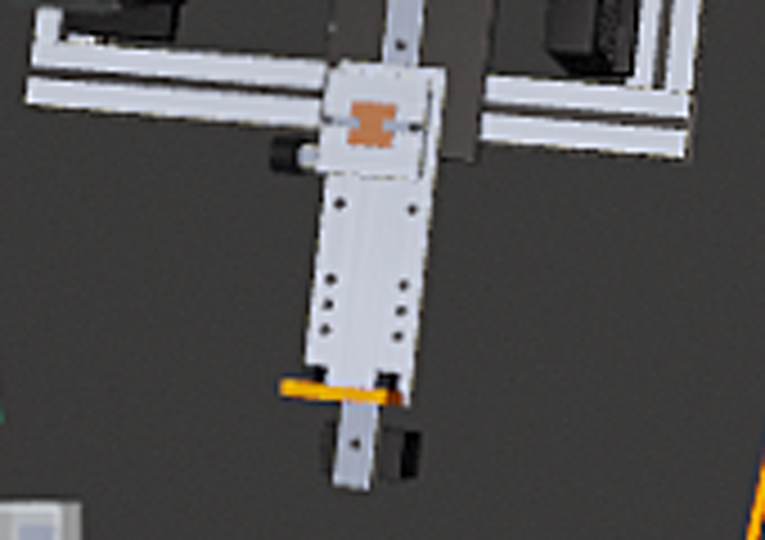

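View pics/sidecrop.png

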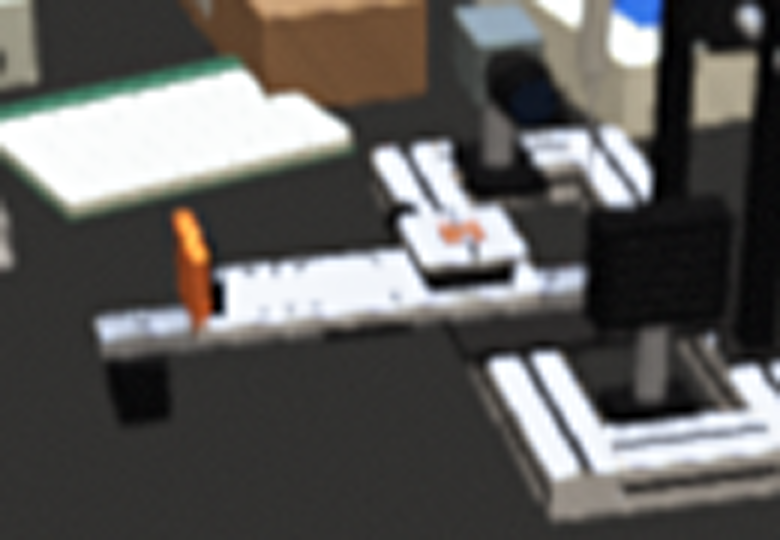

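```bash
python3 - <<'E'
from m import *
from scipy.optimize import least_squares
t=pickle.load(open("top0.pkl","rb")); s=pickle.load(open("side0.pkl","rb"))
tc=lambda a:[( (u+.5)/4.5-.5+60,(v+.5)/4.5-.5+130) for u,v in a]
sc=lambda a:[( (u+.5)/6-.5+170,(v+.5)/6-.5+100) for u,v in a]
def d(a,z):
    P=atz(t,tc(a),z); v=P[1]-P[0]; print(np.round(P,4).tolist(),np.degrees(np.arctan2(v[1],v[0])))
d([(351,489),(402,45)],.052)
d([(306,365),(325,180)],.06)
d([(411,395),(428,180)],.06)
d([(341,384),(371,124)],.1)
d([(30,85),(325,110)],.03); d([(482,128),(687,155)],.03)
# joint plate fit: x,y(front face mid),yaw ; obs corners
def model(q):
    c,sn=np.cos(q[2]),np.sin(q[2]); f=lambda a,b,z:[q[0]+c*a-sn*b,q[1]+sn*a+c*b,z]
    T=[f(.008,.03,.104),f(0,.03,.104),f(.008,-.03,.104)]
    S=[f(0,.03,.104),f(0,-.03,.104),f(.008,-.03,.104),f(0,-.03,.054),f(.160,0,q[3])]
    return T+[f(.160,0,q[3])],S
obsT=np.array(tc([(283,378),(281,393),(402,390),(371,124)])); obsS=np.array(sc([(175,212),(197,257),(208,254),(200,328),(462,233)]))
def res(q):
    T,S=model(q); return np.r_[(proj(t,T)-obsT).ravel(),(proj(s,S)-obsS).ravel()]
r=least_squares(res,[.44,.25,-.1,.09],loss="soft_l1"); print(r.x,np.degrees(r.x[2])); print(res(r.x).reshape(-1,2).round(1))
x,y,a,_=r.x
for L,k in((.160,"coupon"),(.25-0,"?")): print(k,x+L*np.cos(a),y+L*np.sin(a))
# predicted outline overlay
for p,n in((t,"t"),(s,"s")):
    im=p["image"][:,:,::-1].copy(); im=cv2.resize(im,None,fx=4,fy=4,interpolation=cv2.INTER_CUBIC)
    c,sn=np.cos(a),np.sin(a)
    X=[[x+c*i-sn*j,y+sn*i+c*j,z] for i in(0,.008) for j in(-.03,.03) for z in(.054,.104)]
    P=((proj(p,X)+.5)*4-.5).round().astype(int)
    for i in range(8):
        for b in(1,2,4):
            if not i&b: cv2.line(im,tuple(map(int,P[i])),tuple(map(int,P[i|b])),(255,0,255),1)
    m=P.mean(0).astype(int); cv2.imwrite(f"pics/ov_{n}.png",im[max(0,m[1]-200):m[1]+200,max(0,m[0]-250):m[0]+250])
E
```

```text
[[0.3904, 0.2581, 0.052], [0.6559, 0.2291, 0.052]] -6.232724859902113
[[0.4637, 0.2831, 0.06], [0.5736, 0.2727, 0.06]] -5.395961617105912
[[0.4451, 0.2196, 0.06], [0.5721, 0.2101, 0.06]] -4.302596497981173
[[0.4507, 0.2487, 0.1], [0.5993, 0.2326, 0.1]] -6.185754928964381
[[0.6433, 0.4754, 0.03], [0.6217, 0.2834, 0.03]] -96.43708858318205
[[0.6079, 0.1851, 0.03], [0.5883, 0.0594, 0.03]] -98.85961634417401
[ 0.4424008   0.25241574 -0.1029201   0.08892064] -5.896887546181785
[[-0.1  0.4]
 [ 0.   0.2]
 [-3.7 -0.2]
 [ 0.  -0.1]
 [ 0.4  0.3]
 [-0.2  0.6]
 [ 0.4  0.9]
 [-0.1  2.2]
 [ 0.3  0. ]]
coupon 0.6015541458575518 0.2359775802816288
? 0.6910779018219099 0.22673111511735775
```

View pics/ov_t.png

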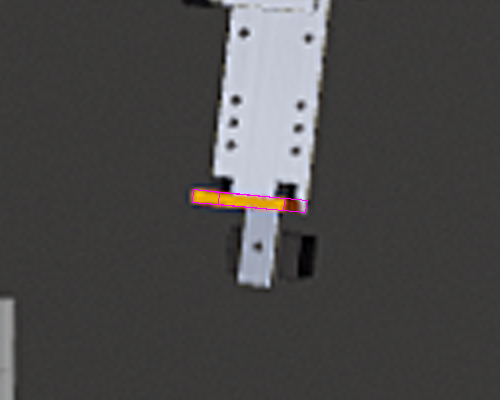

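View pics/ov_s.png

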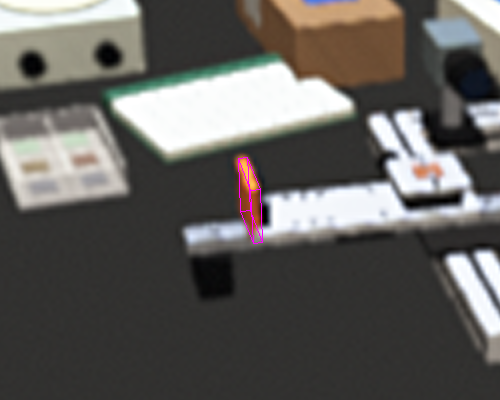

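carry_out([
  [[-0.022, 0, -0.036], [0, 0, 0], 0],
  [[-0.022, 0, -0.036], [0, 0, 0], 0],
  [[-0.022, 0, -0.036], [0, 0, 0], 0],
  [[-0.022, 0, -0.036], [0, 0, 0], 0],
  [[-0.022, 0, -0.036], [0, 0, 0], 0],
  [[-0.022, 0, -0.036], [0, 0, 0], 0],
  [[-0.022, 0, -0.036], [0, -9.2, 0], 0],
  [[0, 0, 0], [0, -9.2, 0], 0],
])

```text
time_s: 2.3
position: [0.3939, 0.2555, 0.2313]
tool_rot: [[0.101, 0.0, -0.995], [0.995, -0.0, 0.101], [-0.0, -1.0, -0.0]]
ft_force: [-0.1, 0.6, -0.6]
grip_width: -0.0002
```

```bash
cat > st.py <<'E'
from h import *
s=env.observe(); R=np.array(s["tool_rot"]); P=np.array(s["position"])
print(s["time_s"],P.round(4),"F",np.round(s["ft_force"],2),"w",round(s["grip_width"],4)); print(R.round(4).tolist(),"tool z yaw",np.degrees(np.arctan2(R[1,2],R[0,2])))
E
cat > goto.py <<'E'
import sys
from st import *
T=np.array([float(a) for a in sys.argv[1:4]]); print("tool shift",(R.T@(T-P)).round(4))
E
python3 goto.py 0.392 0.256 0.077
```

```text
2.3 [0.3939 0.2555 0.2313] F [-0.14  0.65 -0.56] w -0.0002
[[0.1008, 0.0004, -0.9949], [0.9949, -0.0002, 0.1008], [-0.0002, -1.0, -0.0004]] tool z yaw 174.21453608371314
tool shift [0.0004 0.1543 0.002 ]
```

carry_out([
  [[0, 0.03, 0.002], [0, 0, 0], 0],
  [[0, 0.03, 0.002], [0, 0, 0], 0],
  [[0, 0.03, 0], [0, 0, 0], 0],
  [[0, 0.03, 0], [0, 0, 0], 0],
  [[0, 0.02, 0], [0, 0, 0], 0],
  [[0, 0.013, 0], [0, 0, 0], 0],
  [[0, 0, 0], [0, 0, 0], 0],
  [[0, 0, 0], [0, 0, 0], 0],
])

```text
time_s: 3.3
position: [0.389, 0.2579, 0.079]
tool_rot: [[0.102, 0.001, -0.995], [0.995, 0.0, 0.102], [0.001, -1.0, -0.001]]
ft_force: [-0.1, -0.4, 0.9]
grip_width: 0.0001
```

```bash
python3 - <<'E'
from st import *
for n in("side","top"):
    p=env.get_image(n); pickle.dump(p,open(n+"1.pkl","wb"))
    c=proj(p,P)[0].astype(int); im=p["image"][max(0,c[1]-70):c[1]+70,max(0,c[0]-90):c[0]+90,::-1]
    cv2.imwrite(f"pics/{n}1.png",cv2.resize(im,None,fx=4,fy=4,interpolation=cv2.INTER_CUBIC)); print(n,c)
E
```

```text
3.3 [0.389  0.2579 0.079 ] F [-0.06 -0.39  0.86] w 0.0001
[[0.1024, 0.0013, -0.9947], [0.9947, 0.0004, 0.1024], [0.0005, -1.0, -0.0012]] tool z yaw 174.11977667550664
side [185 147]
top [134 239]
```

View pics/side1.png

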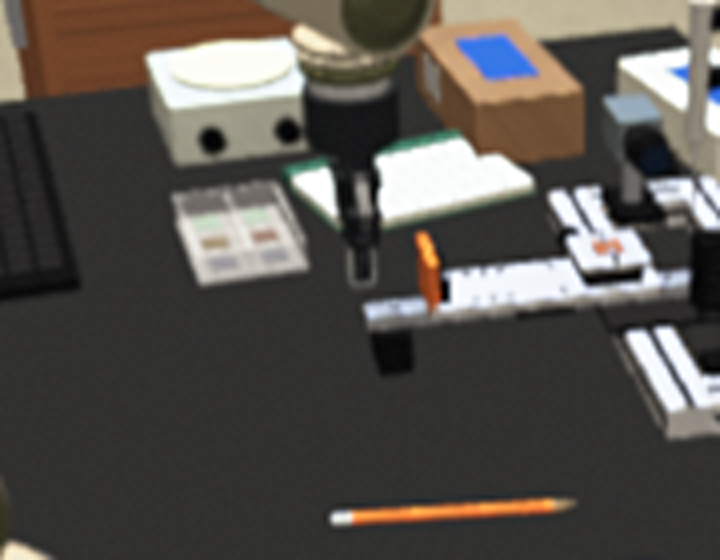

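View pics/top1.png

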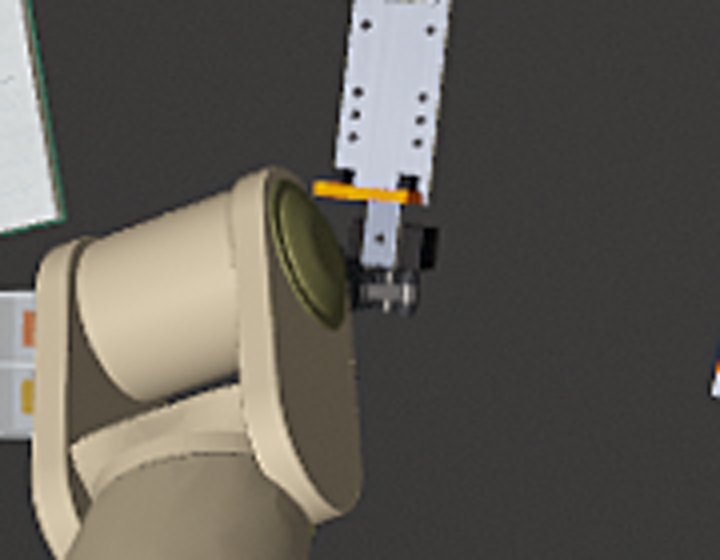

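Fingertips are in front of the plate and in line with the rail: (360,285) in the side crop, (388,290) in the top crop. Next I'll advance slowly.

carry_out([
  [[0, 0, -0.015], [0, 0, 0], 0],
  [[0, 0, -0.012], [0, 0, 0], 0],
  [[0, 0, -0.007], [0, 0, 0], 0],
  [[0, 0, -0.005], [0, 0, 0], 0],
  [[0, 0, -0.005], [0, 0, 0], 0],
  [[0, 0, -0.005], [0, 0, 0], 0],
  [[0, 0, -0.005], [0, 0, 0], 0],
  [[0, 0, -0.005], [0, 0, 0], 0],
])

```text
time_s: 4.4
position: [0.4473, 0.2516, 0.0782]
tool_rot: [[0.102, -0.001, -0.995], [0.995, -0.0, 0.102], [-0.0, -1.0, 0.001]]
ft_force: [-2.5, -1.2, -0.5]
grip_width: -0.0002
```

```bash
python3 - <<'E'
from m import *
# needle tip estimate: view crops near expected home
t=pickle.load(open("top0.pkl","rb")); s=pickle.load(open("side0.pkl","rb"))
for tr in(.055,.07,.09):
    a=-.1055; X=[.442+(.16+tr)*np.cos(a),.2515+(.16+tr)*np.sin(a),.114]; print(tr,np.round(X,3),proj(t,X),proj(s,X))
im=s["image"][50:180,230:330,::-1]; cv2.imwrite("pics/needle.png",cv2.resize(im,None,fx=6,fy=4.6,interpolation=cv2.INTER_CUBIC)); 
im=t["image"][80:180,90:190,::-1]; cv2.imwrite("pics/needlet.png",cv2.resize(im,None,fx=6,fy=6,interpolation=cv2.INTER_CUBIC)); 
E
```

```text
0.055 [0.656 0.229 0.114] [[142.16950589 134.41442946]] [[262.56294259 130.47875185]]
0.07 [0.671 0.227 0.114] [[142.86864127 128.70112746]] [[266.73727283 130.07708778]]
0.09 [0.691 0.225 0.114] [[143.80513592 121.11692142]] [[272.27208827 129.54512835]]
```

View pics/needle.png

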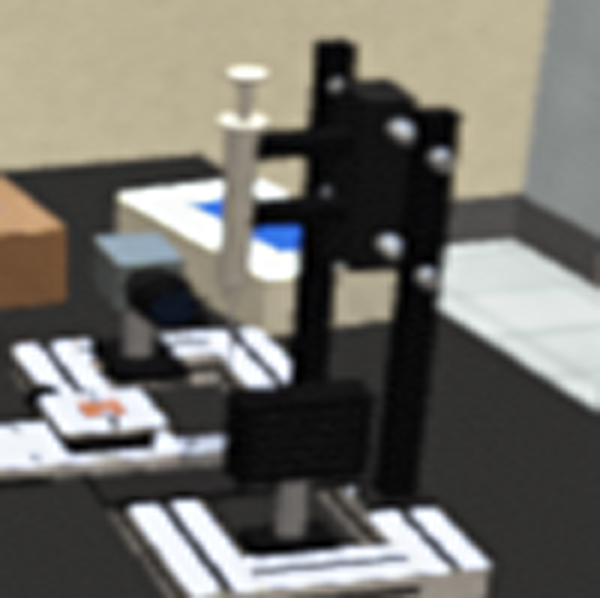

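View pics/needlet.png

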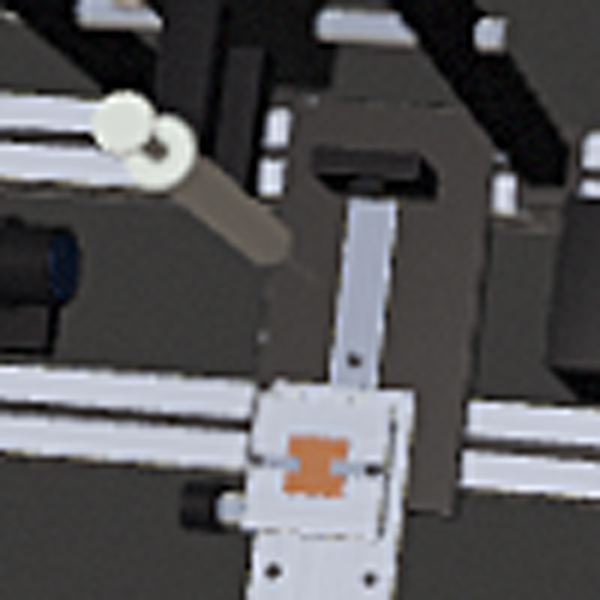

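carry_out([
  [[0, 0, -0.005], [0, 0, 0], 0],
  [[0, 0, -0.005], [0, 0, 0], 0],
  [[0, 0, -0.005], [0, 0, 0], 0],
  [[0, 0, -0.005], [0, 0, 0], 0],
  [[0, 0, -0.005], [0, 0, 0], 0],
  [[0, 0, -0.005], [0, 0, 0], 0],
  [[0, 0, -0.005], [0, 0, 0], 0],
  [[0, 0, -0.005], [0, 0, 0], 0],
])

```text
time_s: 5.4
position: [0.4874, 0.2475, 0.0783]
tool_rot: [[0.102, -0.0, -0.995], [0.995, -0.0, 0.102], [-0.0, -1.0, 0.0]]
ft_force: [-3.9, -0.5, -0.4]
grip_width: -0.0005
```

carry_out([
  [[0, 0, -0.002], [0, 0, 0], 0],
  [[0, 0, -0.002], [0, 0, 0], 0],
  [[0, 0, -0.002], [0, 0, 0], 0],
  [[0, 0, -0.002], [0, 0, 0], 0],
])

```text
time_s: 5.9
position: [0.4951, 0.2468, 0.0784]
tool_rot: [[0.102, 0.0, -0.995], [0.995, 0.0, 0.102], [0.0, -1.0, -0.0]]
ft_force: [-2.1, -0.3, -0.4]
grip_width: -0.0002
```

carry_out([
  [[0, 0, -0.002], [0, 0, 0], 0],
  [[0, 0, -0.002], [0, 0, 0], 0],
  [[0, 0, -0.002], [0, 0, 0], 0],
])

```text
time_s: 6.28
position: [0.5011, 0.2461, 0.0784]
tool_rot: [[0.102, 0.0, -0.995], [0.995, 0.0, 0.102], [0.0, -1.0, -0.0]]
ft_force: [-2.6, -1.0, 0.1]
grip_width: -0.0004
```

carry_out([
  [[0, 0, -0.0015], [0, 0, 0], 0],
  [[0, 0, -0.0015], [0, 0, 0], 0],
])

```text
time_s: 6.52
position: [0.5041, 0.2458, 0.0783]
tool_rot: [[0.102, 0.0, -0.995], [0.995, -0.0, 0.102], [-0.0, -1.0, -0.0]]
ft_force: [-1.8, -2.1, -0.8]
grip_width: 0.0001
```

carry_out([
  [[0, 0, -0.0015], [0, 0, 0], 0],
  [[0, 0, -0.0015], [0, 0, 0], 0],
])

```text
time_s: 6.78
position: [0.5042, 0.2458, 0.0783]
tool_rot: [[0.102, -0.007, -0.995], [0.995, -0.0, 0.102], [-0.001, -1.0, 0.006]]
ft_force: [-18.7, 0.8, 11.0]
grip_width: 0.0
```

carry_out([
  [[0, 0, -0.0015], [0, 0, 0], 0],
  [[0, 0, -0.0015], [0, 0, 0], 0],
])

```text
time_s: 7.02
position: [0.5042, 0.2458, 0.0783]
tool_rot: [[0.102, -0.013, -0.995], [0.995, -0.0, 0.102], [-0.002, -1.0, 0.013]]
ft_force: [-31.0, 2.0, 20.4]
grip_width: 0.0002
```

```bash
python3 - <<'E'
from st import *
for n in("side","top"):
    p=env.get_image(n); pickle.dump(p,open(n+"2.pkl","wb"))
    c=proj(p,P+[.1,0,0])[0].astype(int); im=p["image"][max(0,c[1]-70):c[1]+70,max(0,c[0]-90):c[0]+90,::-1]
    cv2.imwrite(f"pics/{n}2.png",cv2.resize(im,None,fx=4,fy=4,interpolation=cv2.INTER_CUBIC)); print(n,c)
E
```

```text
7.025 [0.5042 0.2458 0.0783] F [-30.97   2.01  20.41] w 0.0002
[[0.1015, -0.013, -0.9947], [0.9948, -0.0005, 0.1016], [-0.0018, -0.9999, 0.0129]] tool z yaw 174.17104043500166
side [246 139]
top [139 156]
```

View pics/side2.png

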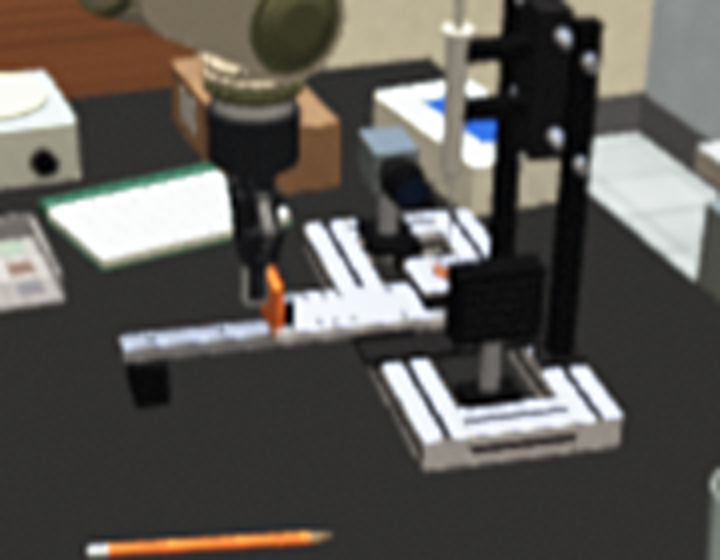

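View pics/top2.png

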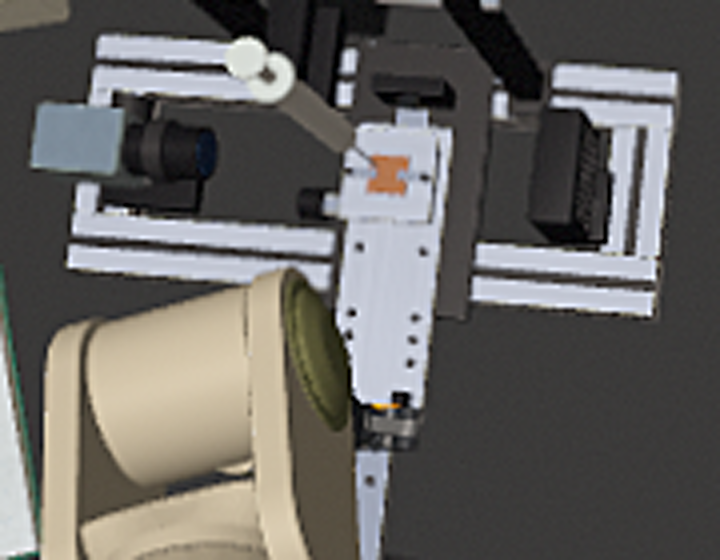

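Hard stop reached: the TCP stays put while the force rises, and the coupon at (388,174) in the top crop lies under the needle. Next I'll back off straight, then lift.

carry_out([
  [[0, 0, 0.003], [0, 0, 0], 0],
  [[0, 0, 0.006], [0, 0, 0], 0],
  [[0, 0, 0.015], [0, 0, 0], 0],
  [[0, 0, 0.02], [0, 0, 0], 0],
  [[0, -0.03, 0.01], [0, 0, 0], 0],
  [[0, -0.04, 0], [0, 0, 0], 0],
  [[0, -0.04, 0], [0, 0, 0], 0],
  [[0, 0, 0], [0, 0, 0], 0],
])

```text
time_s: 8.12
position: [0.457, 0.2513, 0.191]
tool_rot: [[0.102, 0.006, -0.995], [0.995, 0.002, 0.102], [0.003, -1.0, -0.006]]
ft_force: [-0.4, 0.1, -0.8]
grip_width: -0.0
```

```bash
python3 - <<'E'
from m import *
t=env.get_image("top"); s=env.get_image("side"); pickle.dump(t,open("top3.pkl","wb")); pickle.dump(s,open("side3.pkl","wb"))
for n,p in(("top",t),("side",s)):
  for k in("dose_switch","push_plate"):
    r=env.outline_of(k,p)[:1]; print(n,k,[(round(a["conf"],2),a["pixel"]) for a in r])
E
python3 goto.py 0.441 -0.277 0.19
```

```text
top dose_switch [(0.92, [214.7, 336.9])]
top push_plate [(0.7, [153.4, 143.5])]
side dose_switch [(0.67, [262.6, 258.7])]
side push_plate [(0.7, [145.1, 249.9])]
8.425 [0.4558 0.2506 0.1873] F [-0.02  0.46  0.99] w 0.0
[[0.1026, -0.0019, -0.9947], [0.9947, -0.0005, 0.1026], [-0.0007, -1.0, 0.0019]] tool z yaw 174.11063289300213
tool shift [-0.5264 -0.0024 -0.0394]
```

```bash
python3 - <<'E'
from m import *
def cop(p,b):
    hsv=cv2.cvtColor(p["image"],cv2.COLOR_RGB2HSV); m=(hsv[:,:,0]>3)&(hsv[:,:,0]<25)&(hsv[:,:,1]>100)&(hsv[:,:,2]>80)
    k=np.zeros_like(m); k[b[0]:b[1],b[2]:b[3]]=1; ys,xs=np.nonzero(m&k); return len(xs),(xs.mean(),ys.mean())
t0=pickle.load(open("top0.pkl","rb")); t3=pickle.load(open("top3.pkl","rb"))
a=cop(t0,(145,172,125,160)); b=cop(t3,(110,145,125,165)); print(a,b)
A=atz(t0,[a[1]],.089)[0];B=atz(t3,[b[1]],.089)[0]; print(A,B,np.linalg.norm(B-A))
save(t3,"top3.png")
E
```

```text
(71, (np.float64(142.09859154929578), np.float64(157.29577464788733))) (66, (np.float64(145.4090909090909), np.float64(129.0909090909091)))
[0.60097667 0.23590661 0.089     ] [0.67588777 0.22815723 0.089     ] 0.0753108555990971
```

View pics/top3.png

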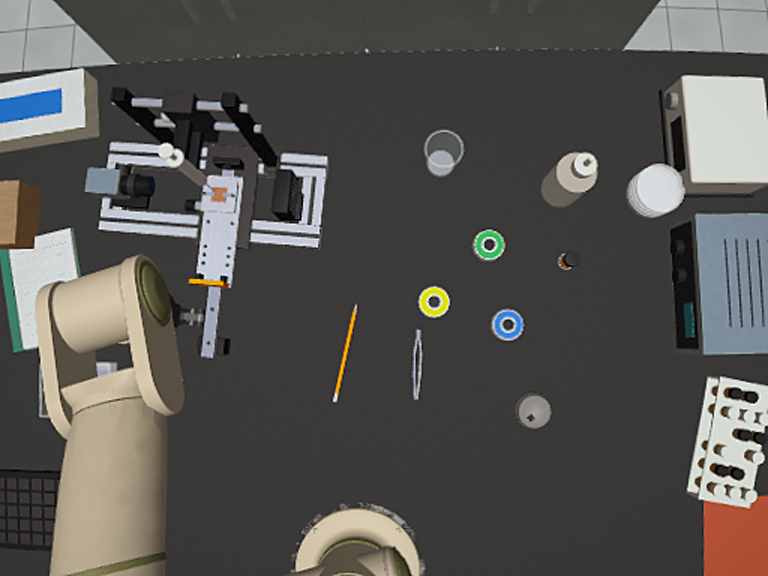

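The top view shows the plate at (208,282) and the coupon at (219,194), beneath the needle. The stage moved 75 mm and stayed. Next I'll cross high to the blue switch.

carry_out([
  [[-0.044, 0, -0.003], [0, 0, 0], 0],
  [[-0.044, 0, -0.003], [0, 0, 0], 0],
  [[-0.044, 0, -0.003], [0, 0, 0], 0],
  [[-0.044, 0, -0.003], [0, 0, 0], 0],
  [[-0.044, 0, -0.003], [0, 0, 0], 0],
  [[-0.044, 0, -0.003], [0, 0, 0], 0],
  [[-0.044, 0, -0.003], [0, 0, 0], 0],
  [[-0.044, 0, -0.003], [0, 0, 0], 0],
])

```text
time_s: 9.43
position: [0.4436, -0.1032, 0.1878]
tool_rot: [[0.103, -0.001, -0.995], [0.995, 0.0, 0.103], [0.0, -1.0, 0.001]]
ft_force: [0.7, -0.4, -0.5]
grip_width: -0.0001
```

carry_out([
  [[-0.044, 0, -0.004], [0, 0, 0], 0],
  [[-0.044, 0, -0.004], [0, 0, 0], 0],
  [[-0.044, 0, -0.004], [0, 0, 0], 0],
  [[-0.04, 0, -0.003], [0, 0, 0], 0],
  [[0, 0, 0], [0, 0, 0], 0],
  [[0, 0, 0], [0, 0, 0], 0],
])

```text
time_s: 10.18
position: [0.4411, -0.2738, 0.1877]
tool_rot: [[0.103, -0.001, -0.995], [0.995, 0.001, 0.103], [0.001, -1.0, 0.001]]
ft_force: [-0.4, 0.9, 0.4]
grip_width: 0.0003
```

```bash
python3 goto.py 0.441 -0.277 0.052
```

```text
10.175 [ 0.4411 -0.2738  0.1877] F [-0.4   0.9   0.42] w 0.0003
[[0.1025, -0.001, -0.9947], [0.9947, 0.0012, 0.1025], [0.0011, -1.0, 0.0011]] tool z yaw 174.11626885053735
tool shift [-0.0033  0.1357 -0.0004]
```

carry_out([
  [[-0.003, 0.03, 0], [0, 0, 0], 0],
  [[0, 0.03, 0], [0, 0, 0], 0],
  [[0, 0.02, 0], [0, 0, 0], 0],
  [[0, 0, 0], [0, 0, 0], 0],
])

```text
time_s: 10.68
position: [0.4407, -0.2759, 0.1074]
tool_rot: [[0.101, -0.002, -0.995], [0.995, 0.002, 0.101], [0.002, -1.0, 0.002]]
ft_force: [0.3, 0.4, 0.1]
grip_width: -0.0002
```

```bash
python3 goto.py 0.441 -0.277 0.052; python3 - <<'E'
from h import *
P=np.array(env.observe()["position"])
for n in("side","top"):
    p=env.get_image(n); pickle.dump(p,open(n+"4.pkl","wb"))
    c=proj(p,[.441,-.277,.028])[0].astype(int); im=p["image"][max(0,c[1]-60):c[1]+60,max(0,c[0]-80):c[0]+80,::-1]
    cv2.imwrite(f"pics/{n}4.png",cv2.resize(im,None,fx=4,fy=4,interpolation=cv2.INTER_CUBIC)); print(n,c,proj(p,P))
E
```

```text
10.675 [ 0.4407 -0.2759  0.1074] F [0.3  0.38 0.09] w -0.0002
[[0.1012, -0.0022, -0.9949], [0.9949, 0.0023, 0.1012], [0.0021, -1.0, 0.0024]] tool z yaw 174.19117989808106
tool shift [-0.0012  0.0554 -0.0006]
side [259 257] [[260.5382943  231.66841969]]
top [338 216] [[343.28129471 215.24690513]]
```

View pics/side4.png

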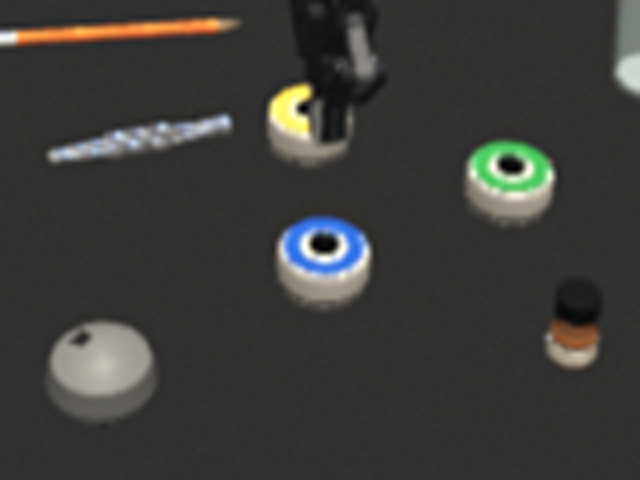

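View pics/top4.png

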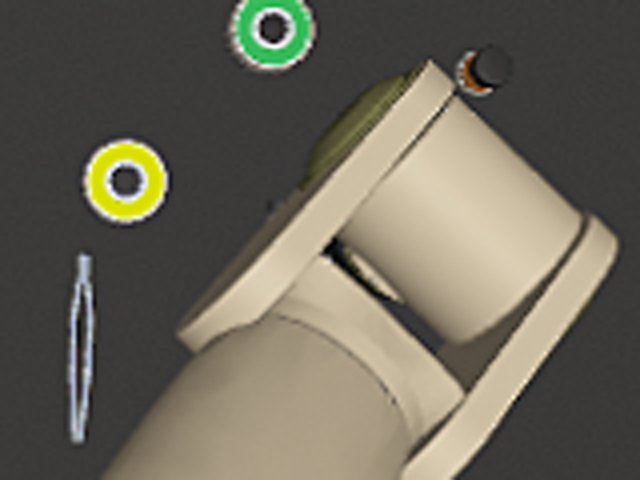

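In the side view the fingertip at (330,140) in the crop is straight above the blue window at (324,243), and the yellow switch only lies behind it in the line of sight. Next I'll descend and hold.

carry_out([
  [[-0.001, 0.025, 0], [0, 0, 0], 0],
  [[0, 0.02, 0], [0, 0, 0], 0],
  [[0, 0.01, 0], [0, 0, 0], 0],
  [[0, 0, 0], [0, 0, 0], 0],
  [[0, 0, 0], [0, 0, 0], 0],
  [[0, 0, 0], [0, 0, 0], 0],
  [[0, 0, 0], [0, 0, 0], 0],
  [[0, 0, 0], [0, 0, 0], 0],
])

```text
time_s: 11.78
position: [0.4409, -0.2785, 0.0535]
tool_rot: [[0.103, 0.0, -0.995], [0.995, -0.0, 0.103], [-0.0, -1.0, -0.0]]
ft_force: [-0.0, 0.5, -0.3]
grip_width: 0.0002
```

```bash
python3 - <<'E'
from st import *
p=env.get_image("side"); c=(259,240); im=p["image"][180:300,179:339,::-1]
cv2.imwrite("pics/side5.png",cv2.resize(im,None,fx=4,fy=4,interpolation=cv2.INTER_CUBIC))
E
```

```text
11.775 [ 0.4409 -0.2785  0.0535] F [-0.02  0.51 -0.28] w 0.0002
[[0.1025, 0.0002, -0.9947], [0.9947, -0.0002, 0.1025], [-0.0002, -1.0, -0.0002]] tool z yaw 174.11625067472085
```

View pics/side5.png

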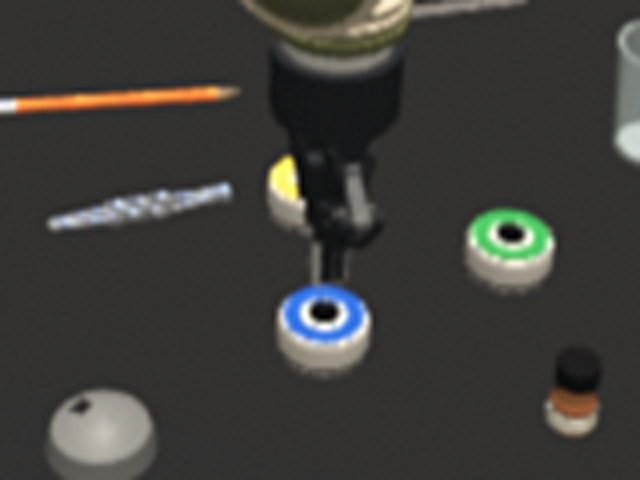

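carry_out([
  [[0, 0, 0], [0, 0, 0], 0],
  [[0, 0, 0], [0, 0, 0], 0],
  [[0, 0, 0], [0, 0, 0], 0],
  [[0, 0, 0], [0, 0, 0], 0],
  [[0, 0, 0], [0, 0, 0], 0],
  [[0, 0, 0], [0, 0, 0], 0],
  [[0, 0, 0], [0, 0, 0], 0],
  [[0, 0, 0], [0, 0, 0], 0],
])

```text
time_s: 12.82
position: [0.4409, -0.2784, 0.0533]
tool_rot: [[0.102, -0.0, -0.995], [0.995, 0.0, 0.102], [0.0, -1.0, 0.0]]
ft_force: [-0.3, 0.2, -0.2]
grip_width: -0.0001
```

carry_out([
  [[0, 0, 0], [0, 0, 0], 0],
  [[0, 0, 0], [0, 0, 0], 0],
  [[0, 0, 0], [0, 0, 0], 0],
  [[0, 0, 0], [0, 0, 0], 0],
  [[0, 0, 0], [0, 0, 0], 0],
  [[0, 0, 0], [0, 0, 0], 0],
  [[0, 0, 0], [0, 0, 0], 0],
  [[0, 0, 0], [0, 0, 0], 0],
])

```text
time_s: 13.82
position: [0.4409, -0.2785, 0.0533]
tool_rot: [[0.102, -0.0, -0.995], [0.995, -0.0, 0.102], [-0.0, -1.0, 0.0]]
ft_force: [-0.5, 0.6, 0.3]
grip_width: -0.0
```

carry_out([
  [[0, 0, 0], [0, 0, 0], 0],
  [[0, 0, 0], [0, 0, 0], 0],
  [[0, 0, 0], [0, 0, 0], 0],
  [[0, 0, 0], [0, 0, 0], 0],
  [[0, 0, 0], [0, 0, 0], 0],
  [[0, 0, 0], [0, 0, 0], 0],
  [[0, 0, 0], [0, 0, 0], 0],
  [[0, 0, 0], [0, 0, 0], 0],
])

```text
time_s: 14.82
position: [0.4409, -0.2784, 0.0533]
tool_rot: [[0.103, -0.0, -0.995], [0.995, 0.0, 0.103], [0.0, -1.0, 0.0]]
ft_force: [0.5, 0.4, -0.2]
grip_width: 0.0001
```

The fingertip at (330,278) in the crop was above the blue window at (324,312), clear of it, and held for over 3.5 s. Next I'll go straight up and check.

carry_out([
  [[0, -0.03, 0], [0, 0, 0], 0],
  [[0, -0.04, 0], [0, 0, 0], 0],
  [[0, -0.04, 0], [0, 0, 0], 0],
  [[0, -0.04, 0], [0, 0, 0], 0],
  [[0, 0, 0], [0, 0, 0], 0],
  [[0, 0, 0], [0, 0, 0], 0],
])

```text
time_s: 15.58
position: [0.4406, -0.2781, 0.2025]
tool_rot: [[0.103, -0.001, -0.995], [0.995, 0.001, 0.103], [0.001, -1.0, 0.001]]
ft_force: [-0.6, 0.3, 0.0]
grip_width: -0.0001
```

```bash
python3 - <<'E'
from st import *
a=env.get_image("side"); b=env.get_image("top"); save(a,"side6.png"); save(b,"top6.png")
cv2.imwrite("pics/drop.png",cv2.resize(np.hstack([a["image"][100:170,220:290,::-1],b["image"][95:165,110:180,::-1]]),None,fx=5.5,fy=5.5,interpolation=cv2.INTER_CUBIC))
E
```

```text
15.575 [ 0.4406 -0.2781  0.2025] F [-0.6  0.3  0. ] w -0.0001
[[0.1025, -0.0009, -0.9947], [0.9947, 0.001, 0.1025], [0.0009, -1.0, 0.001]] tool z yaw 174.11612354192567
```

View pics/drop.png

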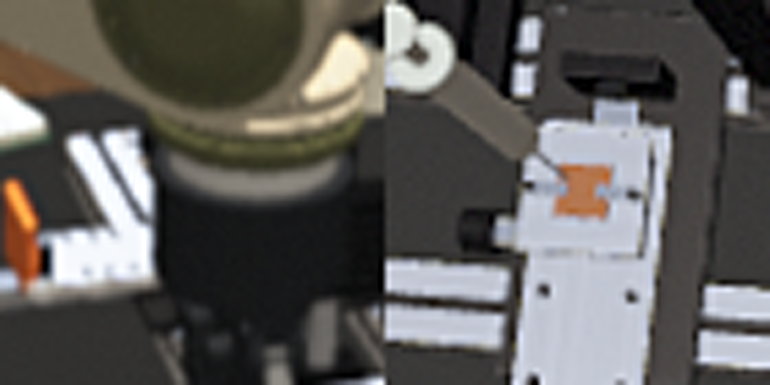

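View pics/side6.png

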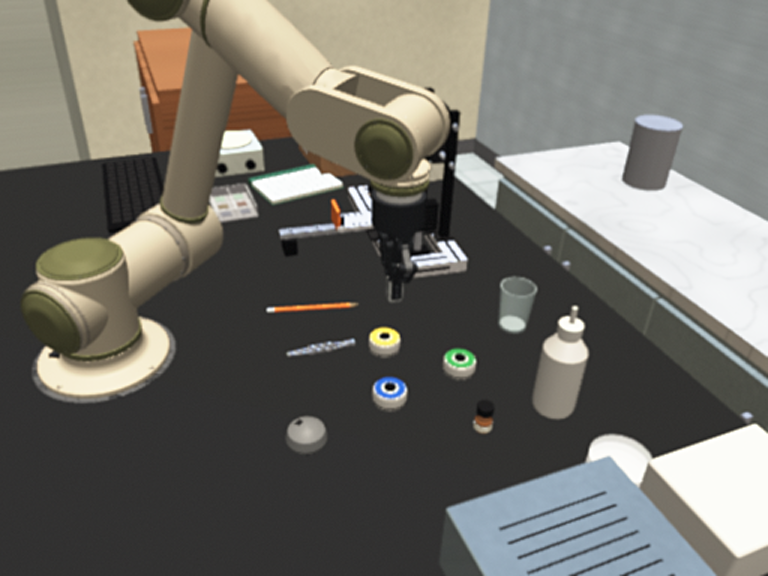

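The switches and bystanders are where they were (blue at (389,391)), the stage is still home and the arm is clear. A drop can't be made out at this resolution. Handing in.

```bash
python3 -c "
from rig import env
print(env.close_job())"
```

```text
the job is handed in; nothing more can be done
None
```

The stage is fully home and the blue switch was triggered as asked. The job went in at about 15.6 s, but I could not see the drop itself.

- **Stage:** I pushed the plate with shut fingertips at about 2–4 N until it met the end stop. The tip stopped moving there while the force rose. I took two more small steps after that, so the force peaked at about 31 N along the rail. That is firmer than "gently" needed, though within the limits. In the top view the coupon moved about 75 mm, now lies under the needle, and stayed there after I backed off.
- **Blue switch:** I crossed at about 190 mm height and held the fingertips about 25 mm above the middle of its window for about 3.5 s. The wrist force showed no contact. The top and side cameras disagreed by 4 mm on the switch's position, well inside the 20 mm it senses.
- **Last check:** The stage is still home, nothing else appears to have moved, and the arm hangs free about 170 mm above the window. The camera resolution is too low to show a drop, so the dosing rests on the stage position and the hold, not on seeing it.

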